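Open the stuck square glaze jar in the bench brace

ROBOT

A 7-joint arm with a two-finger parallel gripper is mounted at the origin on the work surface; the furniture and walls round the work are solid. World frame = base frame: x ahead of the robot, y to its left, z up, the work surface at z = 0. Lengths are in m, angles in rad, forces in N, time in s.
With the tool pointing down it reaches from about 0.425 to 0.925 m from the base axis. Payload 6.8 kg.
Tool frame: the origin (TCP) lies at the very end of the fingers, on their centre line; the grasp point (between the pads) lies 19 mm behind it; z points along the fingers, y is the line along which they close (so a half turn about z gives the same grasp; the last joint's range is limited). The gripper opens to 85 mm and grips with 20 to 120 N. Pads are 22 mm wide; open, the fingers measure 114 mm over their backs; the gripper's body (76 mm by 85 mm) begins 54 mm behind the grasp point. The pads swing forward as they close: fully open they stand 13 mm farther back than shut.
Start: joints at [-1.408, 0.477, 0.022, 1.555, -0.011, 1.109, -0.083], TCP at [0.181, 0.65, 0.231] pointing down, gripper open.
Joint ranges: [-2.96, 2.96], [-0.34, 2.1], [-1.41, 1.46], [0.24, 2.44], [-1.37, 4.51], [0.17, 1.92], [-2.96, 2.96]. Speed limits (rad/s): [2.39, 2.39, 3.14, 3.14, 3.14, 3.14, 3.14].

INTERFACE

Orientations are given as a unit quaternion [w, x, y, z].
In Python, from station import readout, viewer, bot gives the robot as it stands. The module is installed in compiled form; this text tells all that it offers.
- The arm moves only by the shell command python3 -m handwheel 'ROWS' [FORCE]. ROWS is JSON, a list of rows, each a list of 3 entries, a list of its own where there are three numbers: the shift along the tool's x, y, z in mm, then the turn, a rotation vector about the tool's x, y, z in degrees, then the gripper command: -1 is fully open, 1 is shut, values between are in proportion. In form: [[[x, y, z], [ax, ay, az], grip], ...]. A call has 1 to 20 rows; each row is the pose to reach, as a shift and turn from the pose commanded when the call began, along the tool's axes at that moment; what a row does not reach only later rows make up. A row lasts 1/12 s, in which the tool goes at most 41.7 mm and 7.16 degrees, less where a joint would pass 70% of its speed; a pose out of reach is approached as far as the arm can. A call with a gripper value outside its range is refused whole. The fingers move at their own pace and stop on an object; FORCE is the grip in N (left out, the last holds). Time passes only in rows, so rows that repeat a pose let the fingers close. It gives the time, the measured TCP pose, the force and the opening at its end, in the units of the state.
- readout.get_obs(): the state, without advancing time (a new reading comes with each control period).
- viewer.read_camera(name): name is "scene" or "side" or "wrist"; returns a dict with "frame" (480x640x3 uint8, red, green, blue), "fx", "fy", "cx", "cy" (pixels), "dist" ([k1, k2, p1, p2, k3] as OpenCV has them; the pictures are not rectified), "rvec" (rotation vector, rad) and "tvec" (3), from world to camera coordinates, as OpenCV has them; the wrist camera has in their place "tool_from_camera" (4x4, takes a point from camera to tool coordinates, whose origin is the TCP and whose axes are the flange's). Camera axes: x right, y down, z forward; pixel columns grow to the right and rows downward; lengths in m; the calibration is good to about 2 mm. A picture is of the moment at which its call begins: read the wrist's pose just before it. There is no depth.
- bot.hand_in(): hands the job in, once; it reports no verdict.
Trained networks look in a picture, given as the dict that the camera call returned (one of the last four; its "shot" number tells which), for a name from the list of things; names that differ only in an ending like _2 or _b are one class to them, and where a whole thing is asked for, a point or a joint stands for the part that bears it (a point fixed in the world has none). Each returns a list of dicts, best first, with "score" (0 to 1); they miss things now and then, are a little off and sometimes report something else, mostly with a low value. They report only what shows in the picture. A call takes as long as a camera call. They do not tell look-alikes from the thing itself.
- viewer.search_frame(picture, target): "rect" ([centre column, centre row, width, height] in pixels, round what is visible of it).
- viewer.outline_of(picture, target): "mask" (480x640 bool, what is visible of it) and "rect" ([centre column, centre row, width, height] in pixels, round what is visible of it).
The state is a dict: "t": time; "q": joint angles; "joint_vel": joint speeds; "joint_torque": joint torques, N m; "eef_pos": TCP position; "tool_rot": TCP orientation; "contact_force": force on the tool from outside, world axes, zero at the start; "torque": the same for the moment, N m; "gripper_width": opening from 0.0 (shut) to 1.0 (fully open).
Only numpy, scipy, OpenCV 4.12 (cv2) and the standard library are available. Lean on these libraries where they do the work, as an engineer would, in place of code of your own. Each camera call takes 0.05 s, during which the arm holds its last target. There are 200 camera calls.

TASK

Stand the square grey jar upright in the blue square brace on the bench, fully home, and only then unscrew its tight yellow cap, turning it anticlockwise seen from above while the brace keeps the jar from turning. Stop turning as soon as the threads let go, lift the cap straight up and finish while still holding it, level, two or three centimetres above the mouth of the jar, with the jar still down in the brace. Leave the other jars and the roll of tape where they stand.

Things in the scene. Friction and masses are not known exactly. Their poses are not given: they have to be found in the camera images.
- jar_centre (a point): centre of the square grey body of the loose screw-top jar (0.24 to 0.39 kg), 27.5 mm above its underside. The body is 54 x 54 mm, 55 mm high, with a paper band; x and y axes square to the flat sides, z up. With its cap on, the jar stands 83 mm high. It can be carried by its shut cap.
- cap_centre (a point): centre of the round yellow ribbed screw cap (40 g), 52 mm across, 22 mm high, 11 mm above the skirt's lower edge; z up; a black stripe on top runs from the middle along its +x. Screwed shut, this point is 72 mm above the jar's underside and cap and jar x axes are parallel. Turning it takes about 0.2 to 0.6 N m, enough to spin a jar that is not braced.
- jar_mouth (a point): centre of the jar's mouth, 80 mm above its underside, on the jar's axis. Cap and neck have three lugs and short threads: turned anticlockwise from above, the cap rises 2 mm and is free at about 60 degrees; from 60 to 95 it lifts straight off, at about 102 it meets a stop. Before 60, pulling lifts the jar. Raised 20 mm, the skirt's lower edge clears the mouth.
- brace: blue socket with aluminium lips, fixed to the bench. Origin: centre of its underside, on the bench; x, y square to the pocket's sides. Pocket 58 x 58 mm (2 mm play a side), floor 4 mm up, straight walls to 20 mm, lips flaring out 6 mm up to 26 mm; base plate 106 mm square. The jar fits at any quarter turn; when home, its centre is 31.5 mm and the shut cap's 76 mm above the bench.
- blue_jar_centre (a point): bystander: round blue glaze jar with a black lid, 62 mm across, 75 mm high, loose; the point is its centre, half-way up
- brown_jar_centre (a point): bystander: round dark brown glaze jar with a red lid, 54 mm across, 70 mm high, loose; the point is its centre, half-way up
- tape: bystander: roll of cream masking tape lying flat, 92 mm across, 24 mm high; origin at the centre of its underside
- sealer_handle (a point): obstacle: middle of the black handle of the closed arm of the blue bag sealer fixed to the bench. The sealer runs from here about 380 mm away from the robot, nearly along x, 80 mm wide and 64 mm high, its arm up to 100 mm; the handle sticks out 70 mm towards the robot. The jar may have to be carried over it.
There are look-alikes about, which are no part of the job. Of the things shaped like the part that bears cap_centre, the yellow one is meant.

How it is judged:
By the outcome, as a careful person would: the job done as asked, in the order asked, and still so for the second after the job is handed in, while the arm keeps its last pose, push and grip.
It also fails if it takes over 54 s, if anything falls off the work surface, if the arm or the gripper's body presses on something with over 40 N, if the wrist force passes 120 N, or if a joint passes its speed limit or range.

## Working session

There is one attempt and no reset: what is moved stays moved. The work goes in short steps, Python scripts to look and compute and a shell command to move; the robot and the scene stay as the last step left them, time stands still between calls to the robot, and variables do not carry over. Pictures are saved under pics/ and viewed, on a budget of 10 in all, crops included, one or two more only if the job needs it, and the job is handed in when it is done.

```bash
mkdir -p pics
cat > h.py <<'E'
import numpy as np,cv2
from station import readout,viewer,bot
from scipy.spatial.transform import Rotation as R
def cam(n):
    o=readout.get_obs(); p=viewer.read_camera(n); p['n']=n
    if n=='wrist':
        T=np.eye(4);w,x,y,z=o['tool_rot'];T[:3,:3]=R.from_quat([x,y,z,w]).as_matrix();T[:3,3]=o['eef_pos']
        M=T@np.array(p['tool_from_camera'])
    else:
        A=np.eye(4);A[:3,:3]=cv2.Rodrigues(np.array(p['rvec'],float))[0];A[:3,3]=np.ravel(p['tvec']);M=np.linalg.inv(A)
    p['M']=M;p['K']=np.array([[p['fx'],0,p['cx']],[0,p['fy'],p['cy']],[0,0,1.]]);return p
def ray(p,uv):
    a=cv2.undistortPoints(np.array([[uv]],float),p['K'],np.array(p['dist'],float))[0,0]
    return p['M'][:3,3],p['M'][:3,:3]@np.array([a[0],a[1],1])
def atz(p,uv,z):
    c,d=ray(p,uv);return c+d*(z-c[2])/d[2]
def proj(p,X):
    A=np.linalg.inv(p['M']);return cv2.projectPoints(np.array(X,float).reshape(-1,1,3),cv2.Rodrigues(A[:3,:3])[0],A[:3,3],p['K'],np.array(p['dist'],float))[0][:,0]
def save(p,name,crop=None,s=1):
    f=p['frame'][:,:,::-1]
    if crop:x0,y0,x1,y1=crop;f=f[y0:y1,x0:x1]
    cv2.imwrite('pics/'+name,cv2.resize(f,None,fx=s,fy=s,interpolation=cv2.INTER_CUBIC))
E
python3 - <<'E'
from h import *
np.set_printoptions(precision=3,suppress=True)
print(readout.get_obs())
names=dict(jar_centre=.0275,cap_centre=.072,brace=0.01,blue_jar_centre=.037,brown_jar_centre=.035,tape=.012,sealer_handle=.07)
fs=[]
for n in('scene','side'):
    p=cam(n);print(n,p['M'][:3,3]);fs.append(p['frame'])
    save(p,n+'1.png')
    for k,z in names.items():
        for d in viewer.search_frame(p,k)[:4]:
            print(k,round(d['score'],2),np.round(d['rect']),atz(p,d['rect'][:2],z))
E
```

```text
{'t': 0.0, 'q': array([-1.408,  0.478,  0.022,  1.556, -0.012,  1.109, -0.083]), 'joint_vel': array([-0.   , -0.002,  0.001,  0.001, -0.002, -0.002,  0.002]), 'joint_torque': array([  0.001, -59.645,   1.608, -28.12 ,   0.013,   0.01 ,   0.   ]), 'eef_pos': array([0.18, 0.65, 0.23]), 'tool_rot': array([-0.   ,  0.135,  0.991, -0.001]), 'contact_force': array([0.291, 0.15 , 0.204]), 'torque': array([-0.032,  0.014,  0.029]), 'gripper_width': 1.0005907773552212}
scene [-0.136 -1.045  0.693]
jar_centre 0.81 [290. 281.  44.  35.] [ 0.353 -0.265  0.027]
cap_centre 0.96 [290. 258.  30.  21.] [ 0.358 -0.257  0.072]
cap_centre 0.9 [248. 301.  27.  28.] [ 0.231 -0.328  0.072]
cap_centre 0.85 [363. 370.  33.  29.] [ 0.289 -0.562  0.072]
cap_centre 0.76 [306. 377.  36.  30.] [ 0.214 -0.527  0.072]
brace 0.94 [272. 186.  56.  27.] [0.541 0.115 0.01 ]
blue_jar_centre 0.68 [266. 213.  27.  40.] [ 0.438 -0.036  0.037]
brown_jar_centre 0.91 [385. 282.  29.  49.] [ 0.491 -0.375  0.035]
tape 0.57 [368. 193.  35.  18.] [ 0.718 -0.044  0.012]
sealer_handle 0.78 [341. 220. 186.  68.] [ 0.523 -0.193  0.07 ]
side [ 0.357 -1.563  0.577]
jar_centre 0.83 [271. 273.  26.  21.] [ 0.362 -0.271  0.027]
cap_centre 0.94 [259. 324.  21.  23.] [ 0.335 -0.618  0.072]
cap_centre 0.84 [223. 319.  20.  18.] [ 0.265 -0.591  0.072]
cap_centre 0.79 [235. 278.  18.  16.] [ 0.28  -0.395  0.072]
cap_centre 0.73 [272. 253.  20.  17.] [ 0.368 -0.248  0.072]
brace 0.53 [323. 228.  35.  13.] [0.535 0.12  0.01 ]
blue_jar_centre 0.61 [294. 236.  17.  24.] [ 0.434 -0.019  0.037]
brown_jar_centre 0.72 [324. 285.  26.  37.] [ 0.485 -0.374  0.035]
sealer_handle 0.7 [269. 273.  25.  23.] [ 0.359 -0.367  0.07 ]
sealer_handle 0.64 [330. 249. 133.  42.] [ 0.516 -0.229  0.07 ]
```

Run:
```python
from h import *
p=cam('scene');save(p,'s2.png',(210,150,530,400),2.5)
```

```text
(no output)
```

View pics/s2.png

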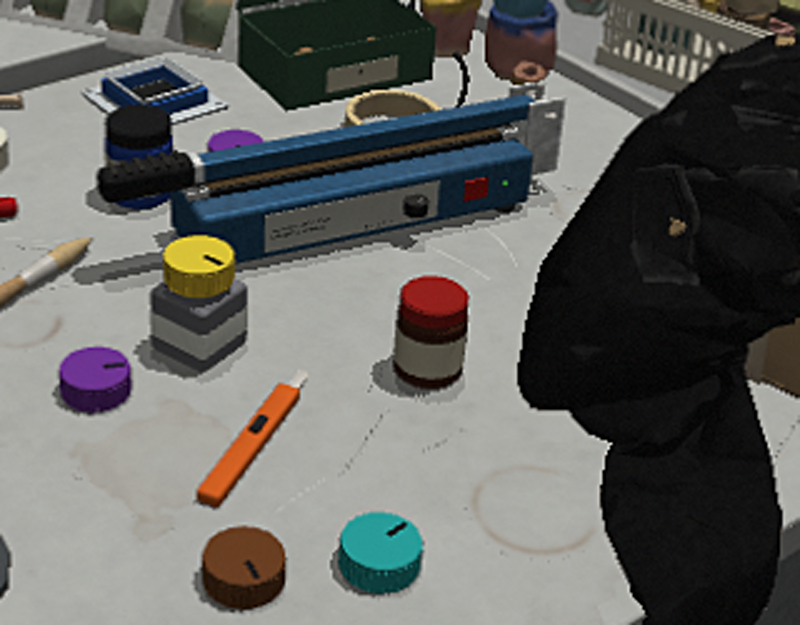

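Four loose look‑alike caps lie about (purple at ~(248,301), brown ~(306,377), teal ~(363,370), another purple ~(304,207)). The yellow one is at scene (290,256), on the grey square jar with the paper band, and it is the only yellow cap. The blue socket at (272,186) is the brace.

```bash
cat >> h.py <<'E'
def go(target,yaw=None):
    """print tool-frame shift (mm) and turn about tool z (deg) to reach world target; yaw=world angle of tool y"""
    o=readout.get_obs();w,x,y,z=o['tool_rot'];Rt=R.from_quat([x,y,z,w]).as_matrix()
    s=Rt.T@(np.array(target)-o['eef_pos'])*1000
    ya=np.degrees(np.arctan2(Rt[1,1],Rt[0,1]))
    print('pos',np.round(o['eef_pos'],4),'yaw_y',round(ya,2),'tool z',np.round(Rt[:,2],4),'shift',np.round(s,1))
    if yaw is not None: print('turn tool z',-((yaw-ya+90)%180-90))
E
python3 - <<'E'
from h import *
go([.52,.10,.30])
p=cam('scene');print(proj(p,[[0.5,0.118,0.02],[0.357,-.262,.08]]))
E
```

```text
pos [0.1805 0.6504 0.2313] yaw_y 74.49 tool z [ 0.e+00  1.e-04 -1.e+00] shift [-474.3 -439.6  -68.7]
[[256.64887534 186.24917719]
 [290.61683738 255.69257263]]
```

View pics/side1.png

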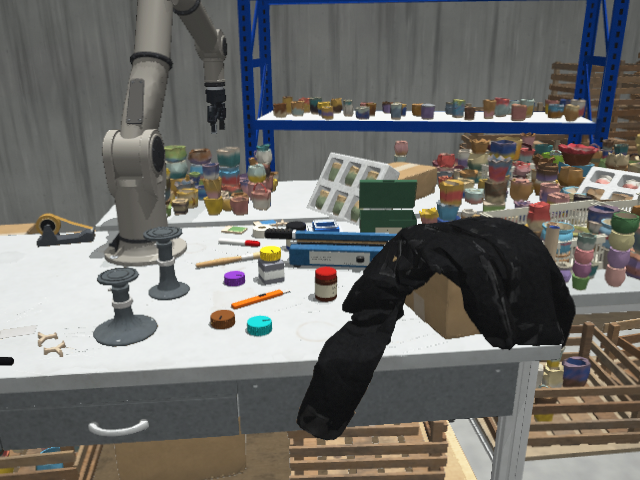

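Side view: the robot is at upper left and open space surrounds the jar at (270,265). A black coat over a box lies to the right, away from the path. I'll go above the brace first, since it is on the way, and look with the wrist camera.

```bash
python3 -m handwheel '[[[0,0,-40],[0,0,0],-1],[[0,0,-69],[0,0,0],-1],[[-474,-440,-69],[0,0,0],-1],[[-474,-440,-69],[0,0,0],-1],[[-474,-440,-69],[0,0,0],-1],[[-474,-440,-69],[0,0,0],-1],[[-474,-440,-69],[0,0,0],-1],[[-474,-440,-69],[0,0,0],-1],[[-474,-440,-69],[0,0,0],-1],[[-474,-440,-69],[0,0,0],-1],[[-474,-440,-69],[0,0,0],-1],[[-474,-440,-69],[0,0,0],-1],[[-474,-440,-69],[0,0,0],-1],[[-474,-440,-69],[0,0,0],-1],[[-474,-440,-69],[0,0,0],-1],[[-474,-440,-69],[0,0,0],-1],[[-474,-440,-69],[0,0,0],-1],[[-474,-440,-69],[0,0,0],-1],[[-474,-440,-69],[0,0,0],-1],[[-474,-440,-69],[0,0,0],-1]]' 40
python3 - <<'E'
from h import *
go([.355,-.255,.30])
p=cam('wrist');print(p['M'])
save(p,'w1.png')
for k,z in dict(brace=.013,blue_jar_centre=.075,cap_centre=.083,tape=.024,sealer_handle=.07).items():
    for d in viewer.search_frame(p,k)[:3]: print(k,round(d['score'],2),np.round(d['rect']),atz(p,d['rect'][:2],z))
E
```

```text
t: 2.57
eef_pos: [0.52, 0.0983, 0.3003]
tool_rot: [0.0, 0.137, 0.991, 0.0]
contact_force: [-0.9, 0.3, 0.0]
gripper_width: 0.997
pos [0.52   0.0983 0.3003] yaw_y 74.29 tool z [ 1.e-04 -0.e+00 -1.e+00] shift [ 6.310e+01 -3.848e+02  3.000e-01]
[[ 2.71006677e-01  9.20150727e-01  2.82627000e-01  4.47689315e-01]
 [ 9.62577359e-01 -2.59201079e-01 -7.91178136e-02  1.19199245e-01]
 [ 4.56909607e-04  2.93491807e-01 -9.55961480e-01  4.42260031e-01]
 [ 0.00000000e+00  0.00000000e+00  0.00000000e+00  1.00000000e+00]]
brace 0.8 [340. 207. 104.  98.] [0.5363843  0.11738423 0.013     ]
blue_jar_centre 0.68 [190. 166.  76.  61.] [ 0.44098698 -0.0186344   0.075     ]
cap_centre 0.87 [227. 242.  45.  45.] [ 0.52599284 -0.00624785  0.083     ]
tape 0.86 [247. 352.  69.  62.] [ 0.69363056 -0.05608316  0.024     ]
sealer_handle 0.85 [107. 278. 136. 349.] [ 0.53213734 -0.15935014  0.07      ]
```

View pics/w1.png

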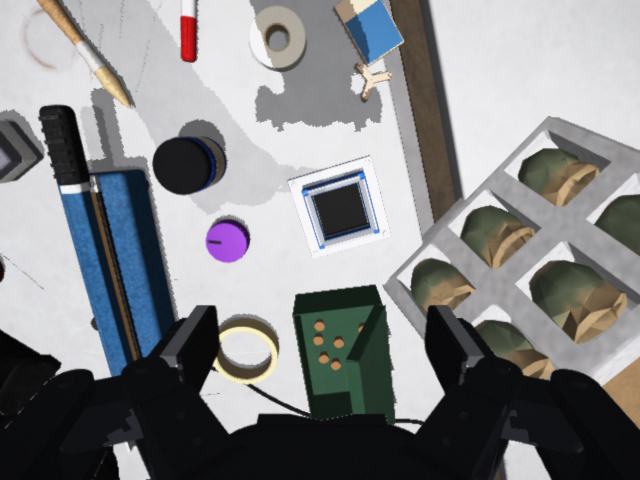

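Wrist view: the brace is at (340,207), its white plate slightly rotated. The black handle is at (65,145), the blue jar at (187,165), a purple cap at (228,241), the green box at (345,350) and the tape at (247,352). Next I'll work out the brace yaw.

Run:
```python
from h import *
np.set_printoptions(precision=4,suppress=True)
p=cam('wrist')
d=viewer.outline_of(p,'brace')[0];m=d['mask'].astype(np.uint8);print(d['score'],m.sum())
c=max(cv2.findContours(m,0,cv2.CHAIN_APPROX_NONE)[0],key=cv2.contourArea)[:,0].astype(float)
for z in(.002,.004):
    X=np.array([atz(p,u,z)[:2] for u in c]);r=cv2.minAreaRect((X*1000).astype(np.float32));print('plate',z,r)
# dark floor
g=cv2.cvtColor(p['frame'],cv2.COLOR_RGB2GRAY);x,y=340,207
k=np.zeros_like(g);k[y-45:y+46,x-45:x+46]=g[y-45:y+46,x-45:x+46]<60;k[y-45:y+46,x-45:x+46]&=1
n,l,s,ce=cv2.connectedComponentsWithStats(k);i=l[y,x];print('floor px',s[i],ce[i])
c=max(cv2.findContours((l==i).astype(np.uint8),0,cv2.CHAIN_APPROX_NONE)[0],key=cv2.contourArea)[:,0].astype(float)
for z in(.004,.02):
    X=np.array([atz(p,u,z)[:2] for u in c]);print('floor',z,cv2.minAreaRect((X*1000).astype(np.float32)))
print('box near edge', atz(p,(338,290),.05), 'tape',atz(p,(247,352),.02),'handle',[atz(p,u,.09) for u in[(55,107),(70,185)]])
```

```text
0.68 6834
plate 0.002 ((540.8900146484375, 117.44129943847656), (105.68809509277344, 106.92971801757812), 1.1554113626480103)
plate 0.004 ((540.4622802734375, 117.45918273925781), (105.20796203613281, 106.44393157958984), 1.1554428339004517)
floor px [ 312  185   56   56 2049] [338.9527 212.6789]
floor 0.004 ((544.438720703125, 117.75123596191406), (58.98322296142578, 58.56535720825195), 0.7768363952636719)
floor 0.02 ((540.8720092773438, 117.88360595703125), (56.82991409301758, 56.42726516723633), 0.7768532633781433)
box near edge [0.6252 0.0931 0.05  ] tape [ 0.696  -0.0535  0.02  ] handle [array([ 0.3535, -0.1153,  0.09  ]), array([ 0.425 , -0.1347,  0.09  ])]
```

```bash
python3 -m handwheel '[[[20,-41,0],[0,0,0],-1],[[41,-82,0],[0,0,0],-1],[[63,-385,0],[0,0,0],-1],[[63,-385,0],[0,0,0],-1],[[63,-385,0],[0,0,0],-1],[[63,-385,0],[0,0,0],-1],[[63,-385,0],[0,0,0],-1],[[63,-385,0],[0,0,0],-1],[[63,-385,0],[0,0,0],-1],[[63,-385,0],[0,0,0],-1],[[63,-385,0],[0,0,0],-1],[[63,-385,0],[0,0,0],-1],[[63,-385,0],[0,0,0],-1],[[63,-385,0],[0,0,0],-1]]'
python3 - <<'E'
from h import *
p=cam('wrist');go([.357,-.26,.2])
save(p,'w2.png')
for k,z in dict(jar_centre=.0275,cap_centre=.083).items():
    for d in viewer.search_frame(p,k)[:3]: print(k,round(d['score'],2),np.round(d['rect']),atz(p,d['rect'][:2],z))
E
```

```text
t: 4.13
eef_pos: [0.3566, -0.253, 0.3002]
tool_rot: [-0.0, 0.134, 0.991, 0.0]
contact_force: [0.4, 0.4, 0.5]
gripper_width: 0.996
pos [ 0.3566 -0.2531  0.3002] yaw_y 74.65 tool z [-2.e-04  2.e-04 -1.e+00] shift [ -2.2  -6.5 100.2]
jar_centre 0.62 [324. 195.  64.  48.] [ 0.35135437 -0.24738888  0.0275    ]
cap_centre 0.89 [122. 163.  50.  50.] [ 0.2570795  -0.43188084  0.083     ]
cap_centre 0.8 [298. 124.  48.  48.] [ 0.26933328 -0.25163544  0.083     ]
cap_centre 0.7 [518. 287.  47.  44.] [ 0.49790301 -0.06398071  0.083     ]
```

View pics/w2.png

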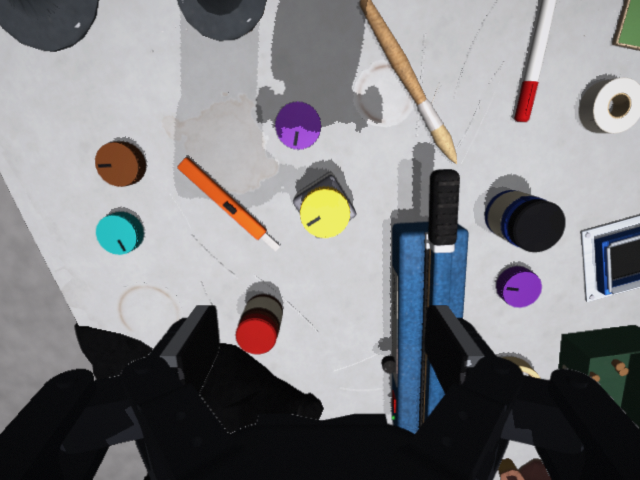

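Wrist view 2: the yellow cap on the square grey jar is at (326,213), with its stripe pointing toward (308,221). The other caps lie on the bench. I'll measure the cap top precisely along with the stripe.

```bash
cat >> h.py <<'E'
def cap(p,uv,ztop,r=45):
    hsv=cv2.cvtColor(p['frame'],cv2.COLOR_RGB2HSV);h,s,v=cv2.split(hsv)
    m=((abs(h.astype(int)-29)<8)&(s>120)&(v>150)).astype(np.uint8)
    w=np.zeros_like(m);x,y=map(int,uv);w[max(0,y-r):y+r,max(0,x-r):x+r]=1;m&=w
    c=np.vstack([a for a in cv2.findContours(m,0,cv2.CHAIN_APPROX_NONE)[0] if len(a)>10]);hull=cv2.convexHull(c)
    X=np.array([atz(p,u,ztop)[:2]*1000 for u in hull[:,0].astype(float)]).astype(np.float32)
    C,rad=cv2.minEnclosingCircle(X)
    f=np.zeros_like(m);cv2.fillConvexPoly(f,hull,1);f=cv2.erode(f,np.ones((5,5),np.uint8))
    k=(f>0)&(v<90);ys,xs=np.nonzero(k)
    S=np.array([atz(p,(a,b),ztop)[:2]*1000 for a,b in zip(xs,ys)])
    dd=S.mean(0)-np.array(C) if len(S) else np.zeros(2)
    ax=np.linalg.svd(S-S.mean(0))[2][0] if len(S)>2 else dd
    ax=ax*np.sign(ax@dd)
    print('cap c',np.round(C,1),'r',round(rad,1),'stripe n',len(S),'off',np.round(dd,1),'dir by mean',round(np.degrees(np.arctan2(dd[1],dd[0])),1),'by axis',round(np.degrees(np.arctan2(ax[1],ax[0])),1))
    return np.array(C)/1000
E
python3 - <<'E'
from h import *
p=cam('wrist')
C=cap(p,(326,213),.083)
go([C[0],C[1],.16])
E
```

```text
cap c [ 360.2 -250.2] r 26.0 stripe n 26 off [  5.  -13.4] dir by mean -69.4 by axis -72.3
pos [ 0.3563 -0.2537  0.3002] yaw_y 74.59 tool z [-1.e-04  1.e-04 -1.e+00] shift [ -2.8   4.4 140.2]
```

```bash
python3 - <<'E'
from h import *
np.set_printoptions(precision=3,suppress=True)
p=cam('wrist');q=readout.get_obs()['q'];print(q)
C=np.array([.3602,-.2502])
w=R.from_quat(np.roll(readout.get_obs()['tool_rot'],-1)).as_matrix()
for u in[(392,225),(395,300),(430,180),(432,240)]:
    for z in(.03,.064,.09):
        X=atz(p,u,z);print(u,z,X,'tool xy',(w.T[:2,:2]@(X[:2]-C))*1000)
# green box corners in stereo: check lid height from scene
E
python3 -m handwheel '[[[-1,1,30],[0,0,0],-1],[[-2,3,65],[0,0,0],-1],[[-3,4,100],[0,0,0],-1],[[-3,4,120],[0,0,0],-1],[[-3,4,120],[0,0,0],-1],[[-3,4,120],[0,0,0],-1]]'
python3 - <<'E'
from h import *
p=cam('wrist');save(p,'w3.png')
for d in viewer.search_frame(p,'cap_centre')[:3]: print(round(d['score'],2),np.round(d['rect']))
uv=proj(p,[.3602,-.2502,.083])[0];print(uv)
C=cap(p,uv,.083,90);go([C[0],C[1],.060])
E
```

```text
[-0.317 -0.044  0.79   2.04   0.035  1.134  1.759]
(392, 225) 0.03 [ 0.407 -0.179  0.03 ] tool xy [-25.979  80.52 ]
(392, 225) 0.064 [ 0.397 -0.184  0.064] tool xy [-17.399  73.554]
(392, 225) 0.09 [ 0.389 -0.187  0.09 ] tool xy [-10.839  68.228]
(395, 300) 0.03 [ 0.504 -0.196  0.03 ] tool xy [-124.736   90.211]
(395, 300) 0.064 [ 0.486 -0.199  0.064] tool xy [-108.01    82.446]
(395, 300) 0.09 [ 0.472 -0.202  0.09 ] tool xy [-95.22   76.508]
(430, 180) 0.03 [ 0.366 -0.126  0.03 ] tool xy [ 27.633 121.538]
(430, 180) 0.064 [ 0.359 -0.135  0.064] tool xy [ 31.789 111.189]
(430, 180) 0.09 [ 0.354 -0.141  0.09 ] tool xy [ 34.968 103.275]
(432, 240) 0.03 [ 0.438 -0.136  0.03 ] tool xy [-44.683 130.342]
(432, 240) 0.064 [ 0.425 -0.144  0.064] tool xy [-34.561 119.267]
(432, 240) 0.09 [ 0.416 -0.151  0.09 ] tool xy [-26.82  110.797]
t: 4.88
eef_pos: [0.3594, -0.2514, 0.1801]
tool_rot: [-0.001, 0.135, 0.991, -0.0]
contact_force: [-0.5, -0.2, 0.4]
gripper_width: 1.0
0.97 [284. 121.  63.  65.]
0.95 [324. 244.  74.  72.]
0.77 [582. 332.  65.  57.]
[322.76146631 246.46565714]
cap c [ 360.1 -250.3] r 26.0 stripe n 79 off [  5.3 -13.6] dir by mean -68.8 by axis -72.4
pos [ 0.3608 -0.252   0.1816] yaw_y 74.49 tool z [ 2.e-03 -8.e-04 -1.e+00] shift [  1.4   1.4 121.6]
```

View pics/w3.png

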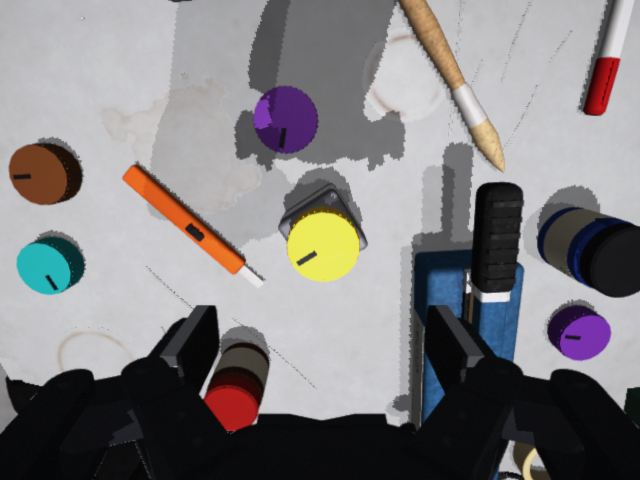

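The cap is at (324,245) and the projected estimate agrees within 3 px. The fingers straddle it with clearance to the sealer. I'll descend and grip.

```bash
python3 -m handwheel '[[[0,1,30],[0,0,0],-1],[[0,1,60],[0,0,0],-1],[[0,1,85],[0,0,0],-1],[[0,1,105],[0,0,0],-1],[[0,1,115],[0,0,0],-1],[[0,1,119],[0,0,0],-1],[[0,1,119],[0,0,0],-1],[[0,1,119],[0,0,0],1],[[0,1,119],[0,0,0],1],[[0,1,119],[0,0,0],1],[[0,1,119],[0,0,0],1],[[0,1,119],[0,0,0],1],[[0,1,119],[0,0,0],1],[[0,1,119],[0,0,0],1],[[0,1,119],[0,0,0],1],[[0,1,119],[0,0,0],1],[[0,1,119],[0,0,0],1]]' 70
```

```text
t: 6.4
eef_pos: [0.361, -0.251, 0.0625]
tool_rot: [0.001, 0.135, 0.991, -0.0]
contact_force: [-1.8, 0.8, 10.4]
gripper_width: 0.58
```

```bash
python3 -m handwheel '[[[0,0,-8],[0,0,0],1],[[0,0,-20],[0,0,0],1],[[0,0,-40],[0,0,0],1],[[0,0,-65],[0,0,0],1],[[0,0,-90],[0,0,0],1],[[0,0,-115],[0,0,0],1],[[0,0,-140],[0,0,0],1],[[0,0,-155],[0,0,0],1],[[0,0,-155],[0,0,0],1],[[0,0,-155],[0,0,0],1]]'
python3 - <<'E'
from h import *
go([.540,.118,.217],56)
p=cam('scene')
for k in('jar_centre','cap_centre'):
  for d in viewer.search_frame(p,k)[:2]: print(k,round(d['score'],2),np.round(d['rect']))
E
```

```text
t: 7.23
eef_pos: [0.3602, -0.2501, 0.2166]
tool_rot: [0.001, 0.135, 0.991, 0.001]
contact_force: [-0.3, -0.2, -2.0]
gripper_width: 0.577
pos [ 0.3602 -0.2501  0.2166] yaw_y 74.52 tool z [ 1.9e-03  9.0e-04 -1.0e+00] shift [-7.500e+01  4.027e+02  2.000e-01]
turn tool z 18.521320042889116
jar_centre 0.78 [287. 209.  48.  37.]
cap_centre 0.88 [288. 184.  30.  21.]
cap_centre 0.77 [308. 377.  33.  34.]
```

The jar is lifted: its box in the scene view moved up 72 px. I'll carry it over the sealer and blue jar to the brace.

```bash
python3 -m handwheel '[[[-2,10,0],[0,0,0],1],[[-6,30,0],[0,0,1],1],[[-10,55,0],[0,0,2],1],[[-16,85,0],[0,0,4],1],[[-22,117,0],[0,0,6],1],[[-28,150,0],[0,0,8],1],[[-34,183,0],[0,0,10],1],[[-40,216,0],[0,0,12],1],[[-46,249,0],[0,0,14],1],[[-52,282,0],[0,0,16],1],[[-58,314,0],[0,0,17],1],[[-64,344,0],[0,0,18],1],[[-69,370,0],[0,0,18],1],[[-73,390,0],[0,0,18],1],[[-75,400,0],[0,0,18],1],[[-75,403,0],[0,0,18],1],[[-75,403,0],[0,0,18],1],[[-75,403,0],[0,0,18],1]]'
python3 - <<'E'
from h import *
go([.541,.1177,.0665],56)
p=cam('wrist');o=readout.get_obs();save(p,'w4.png')
cap(p,proj(p,[o['eef_pos'][0],o['eef_pos'][1],o['eef_pos'][2]+.021])[0],o['eef_pos'][2]+.021,80)
E
```

```text
t: 8.88
eef_pos: [0.5394, 0.1159, 0.2157]
tool_rot: [-0.001, 0.289, 0.957, -0.001]
contact_force: [-0.3, -1.7, -3.3]
gripper_width: 0.583
pos [0.5394 0.1159 0.2157] yaw_y 56.37 tool z [-0.0015 -0.0012 -1.    ] shift [ -0.4   2.7 149.2]
turn tool z 0.3694638613331165
cap c [539.  116.7] r 25.6 stripe n 334 off [ -0.1 -13.4] dir by mean -90.5 by axis -90.7
```

View pics/w4.png

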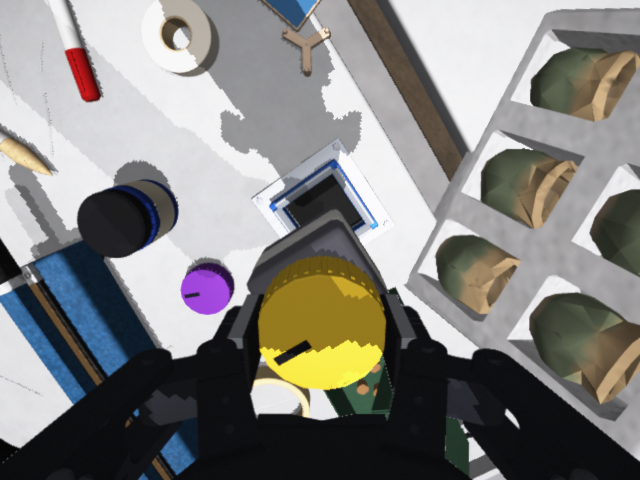

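Wrist view: the jar hangs upright in the fingers, cap at (322,320), above the brace at (325,200). The jar needs about 1.5° and 2 mm of correction. I'll lower it to just above the lips.

```bash
python3 -m handwheel '[[[0,1,15],[0,0,-1],1],[[-1,2,40],[0,0,-1],1],[[-1,2,70],[0,0,-1.5],1],[[-1,2,95],[0,0,-1.5],1],[[-1,2,110],[0,0,-1.5],1],[[-1,2,118],[0,0,-1.5],1],[[-1,2,118],[0,0,-1.5],1],[[-1,2,118],[0,0,-1.5],1]]'
python3 - <<'E'
from h import *
go([.541,.1177,.0665],57.5)
p=cam('wrist');o=readout.get_obs()
cap(p,proj(p,[o['eef_pos'][0],o['eef_pos'][1],o['eef_pos'][2]+.021])[0],o['eef_pos'][2]+.021,80)
d=viewer.search_frame(p,'brace');print([(x['score'],x['rect']) for x in d])
p=cam('scene');u=proj(p,[.541,.118,.06])[0];x,y=u.astype(int);save(p,'s3.png',(x-60,y-50,x+60,y+40),6)
E
```

```text
t: 9.6
eef_pos: [0.5424, 0.1181, 0.0989]
tool_rot: [0.0, 0.276, 0.961, 0.0]
contact_force: [0.1, 0.1, -2.5]
gripper_width: 0.578
pos [0.5424 0.1181 0.0989] yaw_y 57.91 tool z [ 5.e-04 -1.e-04 -1.e+00] shift [ 1.  -1.1 32.4]
turn tool z 0.4065512031432661
cap c [541.8 119.2] r 25.4 stripe n 334 off [  0.2 -13.6] dir by mean -89.0 by axis -89.5
[(0.77, [317.3, 211.1, 204.6, 149.4])]
```

View pics/s3.png

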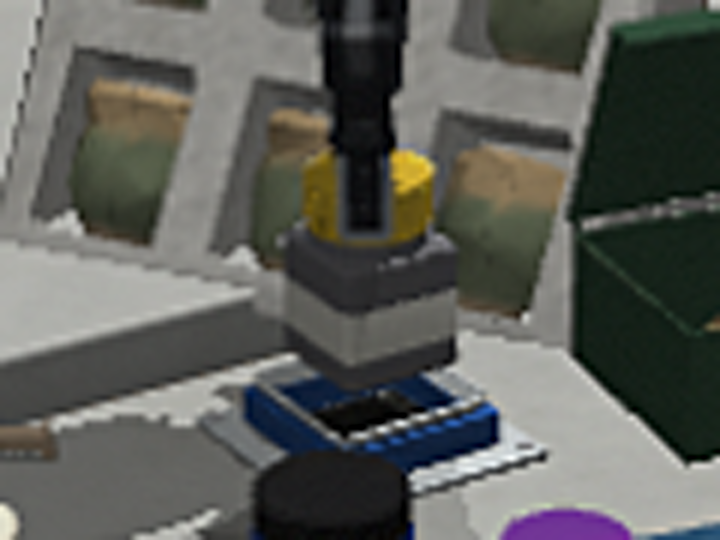

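The jar hangs level just above the brace, well centred. I'll lower it in steps, with a 1 mm correction.

```bash
python3 -m handwheel '[[[0.5,-0.5,4],[0,0,0],1],[[1,-1,9],[0,0,0],1],[[1,-1,13],[0,0,0],1],[[1,-1,17],[0,0,0],1],[[1,-1,20],[0,0,0],1],[[1,-1,22],[0,0,0],1],[[1,-1,22],[0,0,0],1]]'
```

```text
t: 10.33
eef_pos: [0.5404, 0.1185, 0.0757]
tool_rot: [-0.0, 0.276, 0.961, -0.0]
contact_force: [1.1, 0.6, -2.5]
gripper_width: 0.574
```

```bash
python3 -m handwheel '[[[0,0,2],[0,0,0],1],[[0,0,4],[0,0,0],1],[[0,0,6],[0,0,0],1],[[0,0,7],[0,0,0],1],[[0,0,8],[0,0,0],1],[[0,0,9],[0,0,0],1],[[0,0,10],[0,0,0],1],[[0,0,10],[0,0,0],1],[[0,0,10],[0,0,0],1]]'
```

```text
t: 11.08
eef_pos: [0.5408, 0.1187, 0.0669]
tool_rot: [-0.0, 0.276, 0.961, 0.0]
contact_force: [-3.8, 0.2, 5.1]
gripper_width: 0.577
```

Resting force has appeared at the expected home height. I'll release so the jar settles, then check that it is home before regripping.

```bash
python3 -m handwheel '[[[0,0,1],[0,0,0],1],[[0,0,1],[0,0,0],-1],[[0,0,0],[0,0,0],-1],[[0,0,0],[0,0,0],-1],[[0,0,0],[0,0,0],-1],[[0,0,0],[0,0,0],-1],[[0,0,0],[0,0,0],-1]]'
python3 - <<'E'
from h import *
np.set_printoptions(precision=4,suppress=True)
go([.5409,.1176,.0665],57.5);print(readout.get_obs()['q'])
p=cam('wrist');cap(p,proj(p,[.541,.118,.087])[0],.087,95)
rs=[]
for n in('scene','side'):
    p=cam(n);d=[x for x in viewer.search_frame(p,'cap_centre') if np.hypot(*(np.array(x['rect'][:2])-proj(p,[.541,.118,.076])[0]))<25]
    print(n,[(round(x['score'],2),np.round(x['rect'],1)) for x in d],proj(p,[.541,.118,.076]))
    if n=='scene': u=proj(p,[.541,.118,.06])[0];x,y=u.astype(int);save(p,'s4.png',(x-60,y-50,x+60,y+40),6)
E
```

```text
t: 11.67
eef_pos: [0.5408, 0.1186, 0.0662]
tool_rot: [0.0, 0.276, 0.961, -0.0]
contact_force: [0.0, -0.4, 0.3]
gripper_width: 0.999
pos [0.5408 0.1186 0.0662] yaw_y 57.98 tool z [ 0.0001 -0.     -1.    ] shift [-0.6 -0.8 -0.3]
turn tool z 0.4810077929083292
[-0.7117  0.5449  0.4986  2.0042 -0.4008  0.6883  1.0522]
cap c [540.4 119.3] r 25.5 stripe n 344 off [  0.5 -13.7] dir by mean -87.9 by axis -89.3
scene [(0.46, array([271.8, 164.4,  21.9,  12.7]))] [[270.649  161.5118]]
side [(0.55, array([328. , 207.9,   9.8,   9.7]))] [[324.4573 208.2263]]
```

View pics/s4.png

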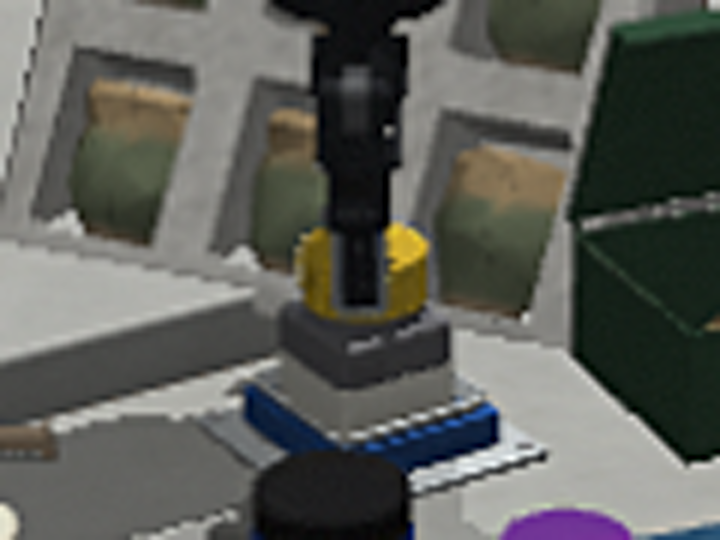

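The jar is seated home: the grey band is down inside the lips, upright. The purple cap and blue jar are untouched. I'll regrip harder and begin turning anticlockwise.

```bash
python3 -m handwheel '[[[0,0,0],[0,0,0],1],[[0,0,0],[0,0,0],1],[[0,0,0],[0,0,0],1],[[0,0,0],[0,0,0],1],[[0,0,0],[0,0,0],1],[[0,0,0],[0,0,0],1],[[0,0,0],[0,0,0],1],[[0,0,0],[0,0,0],1],[[0,0,0],[0,0,-4],1],[[0,0,-0.2],[0,0,-8],1],[[0,0,-0.4],[0,0,-13],1],[[0,0,-0.6],[0,0,-18],1],[[0,0,-0.8],[0,0,-23],1],[[0,0,-1],[0,0,-28],1],[[0,0,-1.1],[0,0,-33],1],[[0,0,-1.3],[0,0,-38],1],[[0,0,-1.4],[0,0,-42],1],[[0,0,-1.5],[0,0,-45],1],[[0,0,-1.5],[0,0,-45],1]]' 100
python3 - <<'E'
from h import *
o=readout.get_obs();print(o['torque'],o['contact_force'])
go([.541,.118,.0665])
p=cam('wrist');cap(p,proj(p,[.541,.118,.088])[0],.088,95)
E
```

```text
t: 13.5
eef_pos: [0.541, 0.1186, 0.0682]
tool_rot: [0.0, -0.114, 0.993, 0.0]
contact_force: [-0.1, 1.0, 4.0]
gripper_width: 0.568
[-0.04221692  0.18935733  0.02727778] [-0.08428769  1.00317533  4.0373805 ]
pos [0.541  0.1186 0.0682] yaw_y 103.07 tool z [ 4.e-04  6.e-04 -1.e+00] shift [ 0.1 -0.6  1.7]
cap c [548.7 121. ] r 24.1 stripe n 296 off [  2.7 -11.5] dir by mean -76.7 by axis -45.3
```

```bash
python3 -m handwheel '[[[0,0,0],[0,0,-5],1],[[0,0,-0.2],[0,0,-10],1],[[0,0,-0.4],[0,0,-15],1],[[0,0,-0.5],[0,0,-19],1]]'
python3 - <<'E'
from h import *
o=readout.get_obs();print(o['torque'],o['contact_force'])
p=cam('wrist');cap(p,proj(p,[.541,.118,.089])[0],.089,75);save(p,'w5.png')
go([.541,.118,.0665])
E
```

```text
t: 13.88
eef_pos: [0.5409, 0.1186, 0.0684]
tool_rot: [0.0, -0.277, 0.961, -0.0]
contact_force: [-0.8, -0.3, 1.7]
gripper_width: 0.57
[-0.01373907  0.13739419 -0.005421  ] [-0.84449208 -0.25964203  1.69407187]
cap c [540.4 119.1] r 25.3 stripe n 330 off [12.5 -5.7] dir by mean -24.6 by axis -24.5
pos [0.5409 0.1185 0.0684] yaw_y 122.3 tool z [ 3.e-04  0.e+00 -1.e+00] shift [ 0.2 -0.5  1.9]
```

View pics/w5.png

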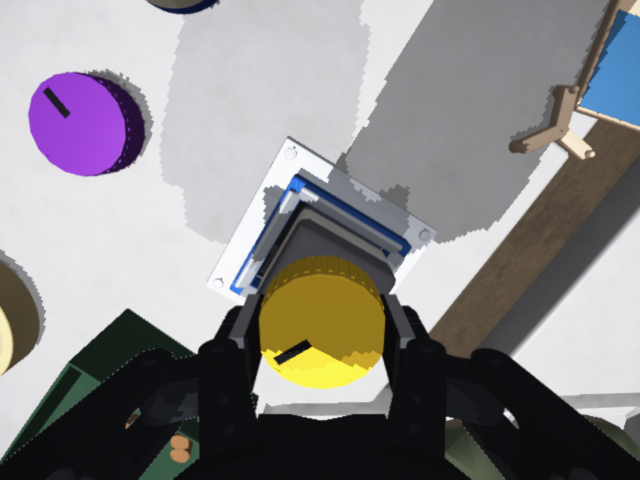

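Wrist view: the stripe turned 64° with the fingers (no slip). The jar body is still in the brace, turned only slightly within its play. I'll turn a little further to cover that play, then test-lift 4 mm.

```bash
python3 -m handwheel '[[[0,0,0],[0,0,-4],1],[[0,0,0],[0,0,-7],1],[[0,0,0],[0,0,-7],1],[[0,0,-2],[0,0,-7],1],[[0,0,-4],[0,0,-7],1],[[0,0,-5],[0,0,-7],1],[[0,0,-5],[0,0,-7],1]]'
python3 - <<'E'
from h import *
o=readout.get_obs();print(o['torque'],o['contact_force'])
go([.541,.118,.0665])
p=cam('scene');u=proj(p,[.541,.118,.06])[0];x,y=u.astype(int);save(p,'s5.png',(x-60,y-50,x+60,y+40),6)
E
```

```text
t: 14.52
eef_pos: [0.5407, 0.1185, 0.0734]
tool_rot: [-0.0, -0.333, 0.943, -0.0]
contact_force: [-0.3, -0.7, -0.0]
gripper_width: 0.566
[-0.19352583 -0.01326363 -0.00972232] [-0.25886592 -0.72084572 -0.0315931 ]
pos [0.5407 0.1185 0.0734] yaw_y 128.91 tool z [-0.e+00 -2.e-04 -1.e+00] shift [ 0.1 -0.5  6.9]
```

View pics/s5.png

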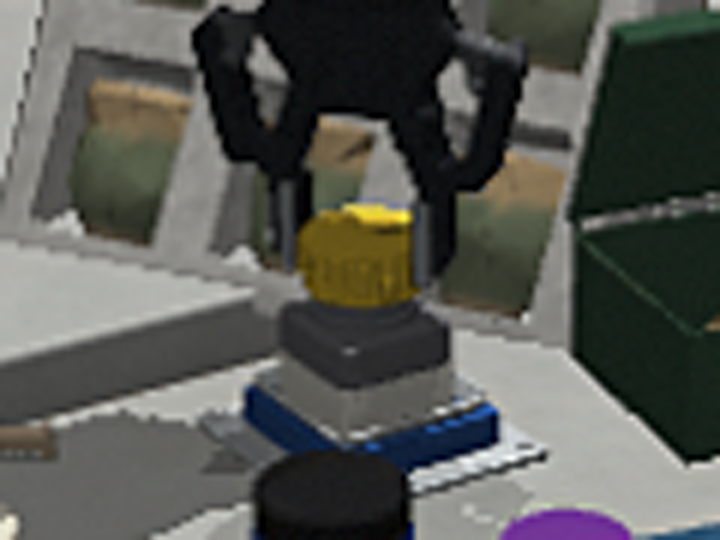

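The cap has risen and the jar stays down in the brace with the wrist force near 0, so the threads are free. I'll lift straight up another 34 mm.

```bash
python3 -m handwheel '[[[0,0,-3],[0,0,0],1],[[0,0,-8],[0,0,0],1],[[0,0,-14],[0,0,0],1],[[0,0,-20],[0,0,0],1],[[0,0,-26],[0,0,0],1],[[0,0,-31],[0,0,0],1],[[0,0,-34],[0,0,0],1],[[0,0,-34],[0,0,0],1],[[0,0,-34],[0,0,0],1],[[0,0,-34],[0,0,0],1]]'
python3 - <<'E'
from h import *
o=readout.get_obs();print(o['torque'],o['contact_force'])
go([.541,.118,.1075])
p=cam('wrist');cap(p,proj(p,[.541,.118,.128])[0],.128,75)
p=cam('scene')
for k,X in dict(jar_centre=[.541,.118,.0315],cap_centre=[.541,.118,.117],blue_jar_centre=0,brown_jar_centre=0,tape=0).items():
  print(k,[(round(d['score'],2),np.round(d['rect'])) for d in viewer.search_frame(p,k)[:4]],proj(p,X) if X else '')
u=proj(p,[.541,.118,.06])[0];x,y=u.astype(int);save(p,'s6.png',(x-60,y-55,x+60,y+35),6)
E
```

```text
t: 15.4
eef_pos: [0.5405, 0.1186, 0.1071]
tool_rot: [-0.0, -0.334, 0.943, 0.0]
contact_force: [0.6, 0.2, 0.2]
gripper_width: 0.57
[ 0.00967854 -0.00459392 -0.03468978] [0.58404434 0.19664466 0.19992302]
pos [0.5405 0.1186 0.1071] yaw_y 128.98 tool z [-5.e-04 -1.e-04 -1.e+00] shift [-0.  -0.8 -0.4]
cap c [540.1 119. ] r 25.5 stripe n 334 off [12.8 -4.2] dir by mean -18.2 by axis -18.5
jar_centre [(0.77, array([271., 174.,  30.,  30.]))] [[271.01857853 177.98451893]]
cap_centre [(0.93, array([364., 374.,  33.,  31.])), (0.81, array([247., 301.,  29.,  27.])), (0.6, array([268., 146.,  24.,  19.])), (0.6, array([304., 207.,  23.,   8.]))] [[270.30832713 145.91253508]]
blue_jar_centre [(0.67, array([266., 214.,  23.,  42.]))] 
brown_jar_centre [(0.77, array([384., 283.,  27.,  47.]))] 
tape [(0.65, array([369., 192.,  39.,  17.]))]
```

View pics/s6.png

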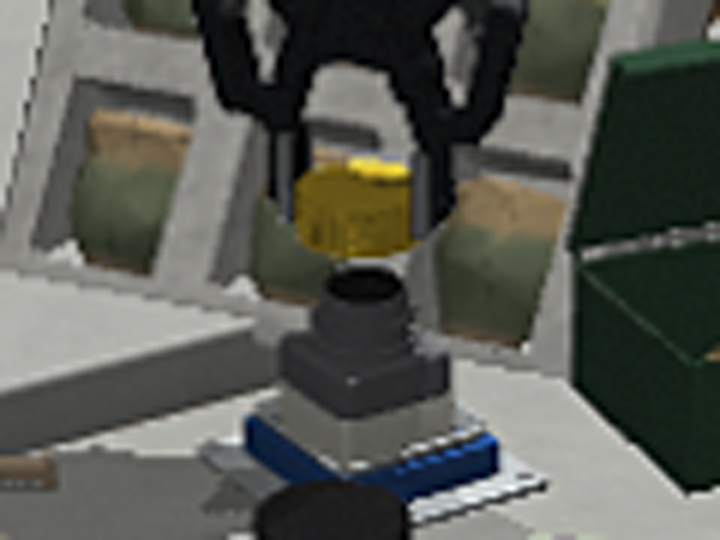

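The open-mouthed jar sits home in the brace. The cap is held level about 22 mm above the mouth, and the bystanders are where they were within 1 px. Handing in.

```bash
python3 -c "
from station import bot;print(bot.hand_in())"
```

```text
the job is handed in; nothing more can be done
None
```

The job is done and handed in, with about 15.5 s on the robot's clock out of the 54 s allowed. No verdict is reported, so what follows is from my own checks.

I carried the jar by its shut cap over the sealer and set it in the brace. I released it to confirm it was fully home and regripped at 100 N. I then turned the cap about 71° anticlockwise and lifted it straight up.

**Last checks:**
- **Cap:** it is held level, with its lower edge about 22 mm above the mouth. I took "two or three centimetres above the mouth" to mean that gap; the cap's centre is about 33 mm above the mouth. The stripe turned with the fingers, so the grip did not slip.
- **Jar:** it is still down in the brace and upright. It turned only a few degrees within the pocket's play, judged by eye.
- **Force:** the wrist force is near zero.
- **Bystanders:** the blue jar, the brown jar and the tape are within about a pixel of where they started in the scene picture.

**Not fully certain:** the wrist torque was already near zero when I sampled it at about 45°, so it did not show the moment the threads let go. I judged release from the angle, plus a 5 mm test lift in which the cap rose and the jar stayed put. One wrist measurement of the cap, partway through turning, put its centre 8 mm off. I think that was shading, and the next one agreed with the tool position to about 1 mm.

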